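# Wind the filling press open with its removable crank

### The arm

A 6-joint arm with a two-finger parallel gripper is mounted at the origin on the work surface. World frame = base frame: x ahead of the robot, y to its left, z up, the work surface at z = 0. Lengths are in mm, angles in rad, forces in N, time in s.
With the tool pointing down it reaches from about 350 to 800 mm from the base axis. Payload 7.3 kg.
Tool frame: the origin (TCP) lies on the centre line of the jaws, within the pads' length; the fingertips stand 8 mm ahead of it and the grasp point (between the pads) lies 11 mm behind it (manip.tips_ahead is the distance from the TCP to the fingertips, in mm); z points along the fingers, y is the line along which they close (so a half turn about z gives the same grasp; the last joint's range is limited). The gripper opens to 85 mm and grips with 20 to 120 N. Pads are 22 mm wide; open, the fingers measure 114 mm over their backs; the gripper's body (76 mm by 85 mm) begins 54 mm behind the grasp point. The pads swing forward as they close: fully open they stand 13 mm farther back than shut.
Start: joints at [-1.422, 0.342, 1.524, -0, 1.275, -0.146], TCP at [152.56, -502.364, 239.322] pointing down, gripper open.
Joint ranges: [-2.53, 2.53], [-0.77, 2.02], [0.04, 2.7], [-1, 4.14], [0.28, 2.66], [-3.11, 3.11]. Speed limits (rad/s): [2.57, 2.57, 3.14, 3.14, 3.14, 3.14].

### API

Orientations are given as a unit quaternion [x, y, z, w].
In Python, from rig import manip, eyes gives the robot as it stands.
- The arm moves only by the tool step_arm, never from a script. Its argument "moves" is text: rows parted by semicolons, each of 4 numbers parted by spaces: the shift along the tool's x, y, z in mm, then the turn about the tool's z in rad. In form: tx ty tz roll; .... A call has 1 to 10 rows; each row shifts and turns the commanded pose from where the row before left it, along the tool's axes as they then stand; what a row does not reach is not made up. A row lasts 1/8 s, in which the tool goes at most 62.5 mm and 10.7 degrees, less where a joint would pass 70% of its speed; a pose out of reach is approached as far as the arm can. A call is refused whole if a number of a shift passes 62.5 or a number of a turn 0.188, either way. A call with a gripper value outside its range is refused whole. "gripper" is the closure, from 0 (fully open) to 1 (shut), set as the call begins (left out, the last holds). The fingers move at their own pace and stop on an object; "grip_force" is the grip in N (left out, the last holds). Time passes only in rows, so rows that do not move let the fingers close. It gives the time, the measured TCP pose, the force, the opening and the grip force at its end, in the units of the state.
- manip.get_state(): the state, without advancing time (a new reading comes with each control period).
- eyes.get_image(name): name is "scene" or "top" or "wrist"; returns a dict with "img" (420x560x3 uint8, red, green, blue), "K" (3x3 intrinsics, pixels), "k1" (the pictures are not rectified: a ray, as slopes to the right and down, at radius r is drawn at 1 + k1 r^2 times it, then the intrinsics apply), "R" (3x3) and "t" (3): a world point X has camera coordinates R X + t. Camera axes: x right, y down, z forward; pixel columns grow to the right and rows downward; lengths in mm; the calibration is good to about 2 mm. A picture is of the moment at which its call begins. There is no depth.
- manip.hand_in(): hands the job in; it is judged then, once.
The state is a dict: "time": time; "joint_positions": joint angles; "dq": joint speeds; "effort": joint torques, N m; "tcp_pos": TCP position; "ee_rot": TCP orientation; "contact_force": force on the tool from outside, world axes, zero at the start; "torque": the same for the moment, N m; "gripper_width": finger opening in mm; "grip_force": force on a finger pad.
Only numpy, scipy, OpenCV 4.12 (cv2) and the standard library are available. Lean on these libraries where they do the work, as an engineer would, in place of code of your own. Each camera call takes 0.05 s, during which the arm holds its last target. There are 200 camera calls.

### The job

The dumpling-filling press is to be stripped for washing. Fit the loose crank onto the square end of the press's screw until it is fully home, wind the press plate up until its underside stands a good half centimetre clear of the basket's rim, then lift the crank off and lay it gently in the empty parts pan, flat on the pan's floor with its handle up. Leave the plate rack, the jar, the dumpling mould and the vinegar dish standing where they are.

Things in the scene. Friction and masses are not known exactly. Their poses are not given: they have to be found in the camera images.
- crank: Loose steel crank, 0.17 to 0.3 kg, lying flat at the start. Origin: middle of the socket's mouth, in the flat underside; z up, x along the arm towards the handle. Socket: blind square hole 16 mm wide (sides along x and y), 28 mm deep, open below. Arm: flat bar 20 mm wide, 7 mm thick, flush with the underside, reaching x = 112 mm; handle on its end
- crank_boss (a point): Centre of the top of the crank's boss, a square block 30 mm by 30 mm (sides along the crank's x and y), 40 mm tall from the underside, with the socket inside; fixed to the crank, axes as the crank. Can be gripped from above on its faces that look to +y and -y (beside the arm)
- crank_grip (a point): Middle of the crank's handle, at x = 100 mm, z = 42 mm of the crank; fixed to the crank, axes as the crank. The handle is a round black sleeve 24 mm across that stands upright from z = 9 mm to z = 75.5 mm and spins freely about its own axis, so that a gripper can hold it at a fixed heading while the crank goes round
- press: Filling press, fixed to the cart: steel drip tray 170 mm (x) by 200 mm (y), perforated basket 124 mm across, two posts at y = +-83 mm, red crossbeam along y, 36 mm wide, from z = 175 to 200 mm (nuts and collar on it end at z = 206 mm). Origin at the cart's top, on the screw's upright axis; spout at -x
- spindle_top (a point): Centre of the top of the screw's square end: brass-coloured, 14 mm wide, 26 mm tall, its top 5 mm tapering to 9.5 mm. This point's axes do NOT turn with the square: its angle differs each time, repeats every 90 degrees and must be seen or felt: rest the crank lightly on it and turn; at a wrong angle it sinks 2 to 5 mm over the taper, deepest near the right one, and within about 6 degrees of it drops further
- spindle_shoulder (a point): Centre of the round shoulder (25 mm across) at the foot of the square, 26 mm below spindle_top; the crank is home when its underside rests on it. Anticlockwise from above raises screw, square, shoulder and plate together by 10 mm a turn; clockwise lowers them. Stiff: about 0.22 N m (2 to 3 N at the crank's handle); stays where it is left
- plate_face (a point): Centre of the underside of the white press plate (110 mm across, 8 mm thick), on the screw's axis; does not turn. At the start it is 6 to 14 mm below the basket's rim; it stops against the crossbeam when the underside is 16 mm above the rim
- basket_rim (a point): Centre of the basket's upper rim, on the screw's axis, 125 mm above the cart
- parts_pan: Loose open aluminium pan for parts to be washed, empty, 0.6 kg, 250 mm (its x) by 170 mm (its y), 32 mm tall, walls and floor 4 mm thick. Origin under its middle, so its inner floor is at z = 4 mm
- plate_rack: Beech plate rack with three upright saucers, 160 mm by 132 mm, 148 mm tall, loose; origin under its middle. To be left alone
- jar: Glass jar with red twist cap, 72 mm across, 110 mm tall, loose; origin under its middle. To be left alone
- dumpling_mould: Open green plastic dumpling mould, two round halves side by side along its y, 84 mm by 220 mm, 18 mm tall, loose; origin under its middle. To be left alone
- vinegar_dish: Small blue ceramic dish, 72 mm across, 22 mm tall, loose; origin under its middle. To be left alone
Mind the look-alikes: they are no part of the job. Of the things like the crank, leave any that is red or yellow; of the rest the smaller one is meant.

How it is judged:
By the outcome, as a careful person would: the job done as asked, in the order asked, and still so for the second after the job is handed in, with the robot touching nothing.
It also fails if it takes over 72 s, if anything falls off the work surface, if the arm or the gripper's body presses on something with over 40 N, if the wrist force passes 120 N, or if a joint passes its speed limit or range.

## Working session

There is one attempt and no reset: what is moved stays moved. The work goes in short steps, Python scripts to look and compute and a tool call to move; the robot and the scene stay as the last step left them, time stands still between calls to the robot, and variables do not carry over. Pictures are saved under pics/ and viewed, at most 10 in all, crops included, and the job is handed in when it is done.

Besides the shell and the picture viewer there is one more tool, called after "Call:" by a JSON object that holds its "op" and its "data". step_arm: Moves the arm, as the interface text tells. Its arguments: {"type":"object","properties":{"moves":{"type":"string"},"gripper":{"type":"number"},"grip_force":{"type":"number"}},"required":["moves"]}

```bash
mkdir -p pics; ls; cat > h.py <<'E'
import numpy as np,cv2,json
from rig import manip,eyes
def shot(n,f):
    d=eyes.get_image(n); cv2.imwrite(f'pics/{f}.png',d['img'][:,:,::-1]); np.savez(f'pics/{f}.npz',**{k:np.array(v) for k,v in d.items()}); return d
def ld(f): return np.load(f'pics/{f}.npz')
def ray(d,u,v):
    K=d['K'];k=float(d['k1'])
    p=cv2.undistortPoints(np.array([[[u,v]]],float),K,np.array([k,0,0,0,0.]))[0,0]
    R=d['R'];return -R.T@d['t'],R.T@np.array([p[0],p[1],1])
def at(d,u,v,z):
    c,r=ray(d,u,v);return c+r*(z-c[2])/r[2]
def proj(d,X):
    return cv2.projectPoints(np.array([X],float),cv2.Rodrigues(d['R'])[0],d['t'],d['K'],np.array([float(d['k1']),0,0,0,0.]))[0][0,0]
def tri(L):
    A=np.zeros((3,3));b=np.zeros(3)
    for d,u,v in L:
        c,r=ray(d,u,v);r=r/np.linalg.norm(r);P=np.eye(3)-np.outer(r,r);A+=P;b+=P@c
    return np.linalg.solve(A,b)
E
python3 - <<'E'
from h import *
a=shot('top','top0');b=shot('scene','scene0');c=shot('wrist','wrist0')
for d in (a,b,c): print(d['K'][0,0],d['k1'],-d['R'].T@d['t'])
im=np.vstack([a['img'],b['img']])[:,:,::-1]
print(manip.get_state())
E
```

```text
pics
485.6037715592297 0.05001970188348321 [ 332.23605415   35.07325077 1369.05012718]
451.12506481050184 0.008921799587990368 [1180.3100274  -158.30139077  896.24630261]
328.9763548175927 -0.07018594519244387 [ 227.28776847 -479.4924288   374.3595759 ]
{'time': 0.15, 'joint_positions': array([-1.42199003e+00,  3.42605370e-01,  1.52480308e+00, -2.83875051e-05,
        1.27540522e+00, -1.45995871e-01]), 'dq': array([ 0.00114569, -0.00292413, -0.00435327,  0.00084059,  0.00020217,
        0.00029795]), 'effort': array([ 1.71414318e-03, -4.33906066e+01, -2.46146929e+01, -2.25947883e-04,
        5.67495532e-03,  1.17105643e-06]), 'tcp_pos': array([ 152.51007001, -502.05099001,  238.76152781]), 'ee_rot': array([ 9.89155323e-01,  1.46871968e-01, -1.44343567e-05, -6.10490222e-04]), 'contact_force': array([-0.51784141,  0.46667176,  0.57508552]), 'torque': array([-0.03771857, -0.03125946,  0.02943314]), 'grip_force': 0.0, 'gripper_width': 85.36421594795115}
```

View pics/top0.png

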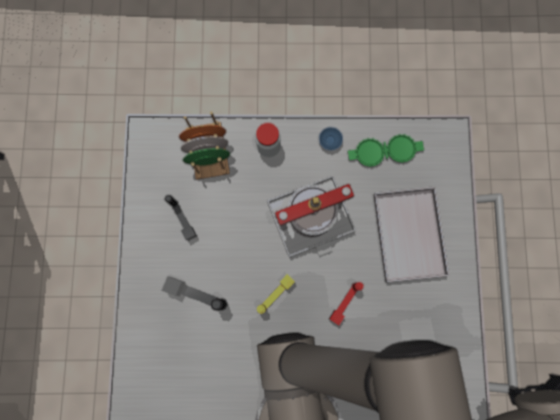

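View pics/scene0.png

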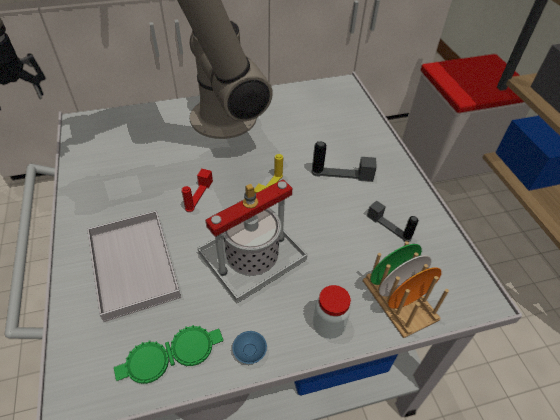

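The target is the small dark crank at top(189,232)–(172,200). The press is at top(315,205) and the pan at top(410,236). I'll enlarge these areas.

```bash
python3 - <<'E'
from h import *
a=ld('top0');b=ld('scene0')
for n,p,z in [('boss',(189,232),40),('grip',(172,200),75),('spin',(315,204),230),('pan',(410,236),32),('tableTL',(128,117),0),('BR',(478,330),0)]: print(n,at(a,*p,z).round(1))
for X in [(0,0,0),(500,0,0),(500,100,0)]: print(X,proj(a,X))
A=a['img'][:,:,::-1];B=b['img'][:,:,::-1]
def c(I,x,y,w,h,s): return cv2.resize(I[y:y+h,x:x+w],None,fx=s,fy=s,interpolation=cv2.INTER_CUBIC)
t=np.hstack([c(A,150,180,65,65,6),c(A,280,170,65,65,6)])
s=np.hstack([c(B,360,190,65,33,6)[:198],c(B,215,170,65,33,6)])
cv2.imwrite('pics/c1.png',np.vstack([t,s]))
E
```

```text
boss [509.  301.4  40. ]
grip [591.6 343.4  75. ]
spin [552.2 -34.6 230. ]
pan [ 501.4 -308.5   32. ]
tableTL [854.4 499.6   0. ]
BR [ 248.7 -489.8    0. ]
(0, 0, 0) [298.18611741 425.51232683]
(500, 0, 0) [298.02811399 237.39968695]
(500, 100, 0) [262.78179456 237.26035699]
```

View pics/c1.png

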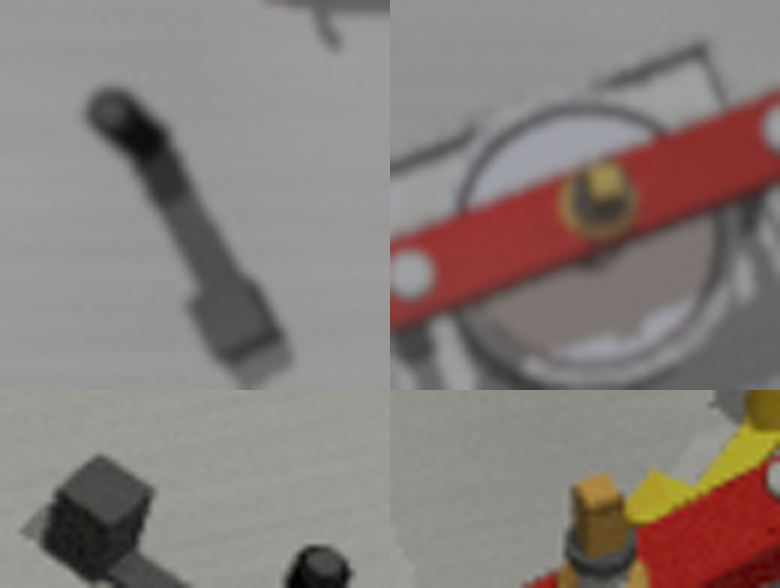

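```bash
python3 - <<'E'
from h import *
a=ld('top0');b=ld('scene0')
print('boss',at(a,188.4,232.1,40),at(b,377.4,205.8,40),tri([(a,188.4,232.1),(b,377.4,205.8)]))
print('grip',at(a,167.9,197.1,75.5),at(b,413,218.3,75.5),tri([(a,167.9,197.1),(b,413,218.3)]))
print('spin',tri([(a,315.4,199.6),(b,249.3,185.8)]))
# press beam nuts z~206
print('nuts',at(a,280+23/6-.4,170+274/6-.4,206),at(a,347,190,206))
# pan corners z=32
for p in [(374.5,194),(433,189.5),(446,276.5),(386,283)]: print('pan',at(a,*p,32).round(1))
s=manip.get_state()
from scipy.spatial.transform import Rotation as Ro
print(s['tcp_pos'],Ro.from_quat(s['ee_rot']).as_matrix().round(3))
E
```

```text
boss [508.68619101 302.99089212  40.        ] [512.15029975 307.07089591  40.        ] [509.91060601 305.81392645  37.64049971]
grip [599.42485591 354.67427576  75.5       ] [598.11392438 354.4617102   75.5       ] [599.03137824 354.05457823  76.72012273]
spin [559.75149826 -34.06984069 246.47630557]
nuts [528.71807173  40.71119733 206.        ] [ 592.07623165 -114.61425687  206.        ]
pan [ 619.7 -213.9   32. ]
pan [ 633.1 -377.6   32. ]
pan [ 391.1 -401.2   32. ]
pan [ 372.3 -238.4   32. ]
[ 152.51007001 -502.05099001  238.76152781] [[ 0.957  0.291 -0.   ]
 [ 0.291 -0.957  0.001]
 [ 0.    -0.001 -1.   ]]
```

```bash
cat >> h.py <<'E'
from scipy.spatial.transform import Rotation as Ro
def go(p,yaw,p0=None,yaw0=None):
    "total tool-frame shift at current heading, then roll"
    s=manip.get_state();R=Ro.from_quat(s['ee_rot']).as_matrix()
    y0=np.arctan2(R[1,0],R[0,0]);
    d=R.T@(np.array(p,float)-s['tcp_pos']); r=-(yaw-y0); r=(r+np.pi)%(2*np.pi)-np.pi
    print('tcp',s['tcp_pos'].round(1),'yaw',y0.round(4),'tool d',d.round(1),'norm',np.linalg.norm(d).round(0),'roll',round(r,4),'j6',s['joint_positions'][5].round(3),'F',s['contact_force'].round(1),'t',s['time'])
E
python3 - <<'E'
from h import *
c=ld('wrist0');s=manip.get_state()
R=Ro.from_quat(s['ee_rot']).as_matrix()
print('axis world',c['R'][2], 'cam in tool',R.T@(-c['R'].T@c['t']-s['tcp_pos']),'axis in tool',R.T@c['R'][2])
print(manip.tips_ahead)
# TCP so that axis passes through spindle top
ax=c['R'][2]; cam=-c['R'].T@c['t']-s['tcp_pos']
L=190
p=np.array([559,-35,246])-ax*L-cam
print(p); go(p,0.2974)
E
```

```text
axis world [-0.29389203 -0.08829783 -0.95175153] cam in tool [ 7.81266066e+01 -2.23625877e-02 -1.35586343e+02] axis in tool [-3.07011895e-01  2.49064869e-04  9.51705645e-01]
8.0
[540.06178791 -40.78197427 291.23474178]
tcp [ 152.5 -502.1  238.8] yaw 0.2948 tool d [ 504.9 -328.8  -52. ] norm 605.0 roll -0.0026 j6 -0.146 F [-0.5  0.5  0.6] t 0.15
```

Call:
{"op": "step_arm", "data": {"moves": "20 -13 -10; 50 -33 -10; 55 -36 -8; 60 -39 -8; 60 -39 -4; 60 -39 -4; 60 -39 -4; 60 -39 -2; 55 -36 -2; 25 -16 0"}}

```text
validation failed for argument at $.mo...
```

Call:
{"op": "step_arm", "data": {"moves": "20 -13 -10 0; 50 -33 -10 0; 52 -33 -8 0; 52 -33 -8 0; 52 -33 -4 0; 52 -33 -4 0; 52 -33 -4 0; 52 -33 -2 0; 52 -34 -2 0; 52 -34 0 0"}}

```text
time: 1.4
tcp_pos: [527.6, -59.6, 292.3]
ee_rot: [0.989, 0.147, 0.001, 0.0]
contact_force: [0.9, -1.2, -0.0]
gripper_width: 85.9
grip_force: 0.0
```

Call:
{"op": "step_arm", "data": {"moves": "18 -16 0 0; 0 0 0 0; 0 0 0 0"}}

```text
time: 1.78
tcp_pos: [538.8, -42.0, 291.6]
ee_rot: [0.989, 0.147, -0.0, 0.0]
contact_force: [-0.6, 0.1, 0.0]
gripper_width: 85.7
grip_force: 0.0
```

```bash
python3 - <<'E'
from h import *
go((540,-41,291),.295)
d=shot('wrist','w1'); print(proj(d,(559,-35,246)))
u,v=map(int,proj(d,(559,-35,246)))
I=d['img'][:,:,::-1]; x=max(u-90,0);y=max(v-70,0)
print(x,y)
cv2.imwrite('pics/w1c.png',cv2.resize(I[y:y+140,x:x+180],None,fx=4,fy=4,interpolation=cv2.INTER_CUBIC))
E
```

```text
tcp [538.8 -42.  291.6] yaw 0.295 tool d [ 1.4 -0.7  0.6] norm 2.0 roll 0.0 j6 1.056 F [-0.6  0.1  0. ] t 1.775
[277.20066342 204.24428149]
187 134
```

View pics/w1c.png

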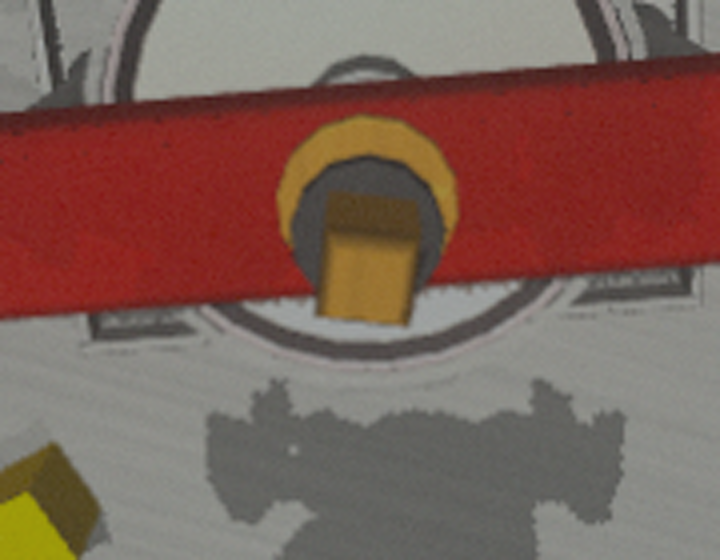

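```bash
python3 - <<'E'
from h import *
d=ld('w1');a=ld('top0');b=ld('scene0')
f=lambda x,y:(x/4-.375+187,y/4-.375+134)
P=[at(d,*f(*q),241) for q in [(322,230),(417,240),(408,325),(317,316)]]
for i in range(4):
    e=P[(i+1)%4]-P[i]; print(P[i].round(1),np.linalg.norm(e).round(1),np.degrees(np.arctan2(e[1],e[0])).round(1))
print('c',np.mean(P,0))
# shoulder circle centre/top centre triangulate
print('spin top',tri([(d,*f(367,279)),(a,315.4,199.6),(b,249.3,185.8)]))
for L in ([(d,*f(367,279)),(b,249.3,185.8)],[(d,*f(367,279)),(a,315.4,199.6)]): print(tri(L))
# shoulder disc centre at z 220: width pts
print('shoulder',at(d,*f(369,229),220))
print('beam', at(d,*f(0,118),200),at(d,*f(720,58),200),at(d,*f(0,318),200),at(d,*f(720,262),200))
E
```

```text
[563.5 -27.5 241. ] 14.0 -79.3
[566.1 -41.2 241. ] 13.3 -168.3
[553.1 -43.9 241. ] 13.7 100.9
[550.5 -30.5 241. ] 13.3 13.1
c [558.28932198 -35.76814757 241.        ]
spin top [559.86650079 -34.53307137 246.69338183]
[560.62571008 -34.51872361 247.78381781]
[559.72574822 -35.07400959 246.13253793]
shoulder [560.2222915  -35.65797676 220.        ]
beam [555.60062336  30.43759002 200.        ] [602.01081125 -86.34573404 200.        ] [519.28405382  22.66383225 200.        ] [567.68097915 -99.80339315 200.        ]
```

Call:
{"op": "step_arm", "data": {"moves": "4 -20 0 0; 9 -40 2 0; 9 -45 8 0; 9 -45 20 0; 9 -45 25 0; 9 -45 25 0; 9 -45 25 0; 9 -40 25 0; 6 -15 21 0; 0 0 0 -0.1"}}

```text
time: 3.08
tcp_pos: [508.7, 305.6, 138.3]
ee_rot: [0.98, 0.198, -0.002, 0.0]
contact_force: [0.4, -0.3, 0.9]
gripper_width: 85.5
grip_force: 0.0
```

Call:
{"op": "step_arm", "data": {"moves": "0 0 0 -0.108; 0 0 0 0; 0 0 0 0"}}

```text
time: 3.45
tcp_pos: [510.4, 304.5, 140.5]
ee_rot: [0.969, 0.248, 0.0, -0.0]
contact_force: [-0.4, -0.2, -0.0]
gripper_width: 85.5
grip_force: 0.0
```

```bash
python3 - <<'E'
from h import *
go((510,305,19),.503)
d=shot('wrist','w2'); print(proj(d,(510,305,40)),proj(d,(599,354,75)))
I=d['img'][:,:,::-1]
cv2.imwrite('pics/w2c.png',cv2.resize(I,None,fx=1.4,fy=1.4,interpolation=cv2.INTER_CUBIC))
E
```

```text
tcp [510.4 304.5 140.5] yaw 0.5003 tool d [-1.000e-01 -6.000e-01  1.215e+02] norm 122.0 roll -0.0027 j6 1.479 F [-0.4 -0.2 -0. ] t 3.45
[278.00829576 209.6230836 ] [277.22318385  59.28119566]
```

View pics/w2c.png

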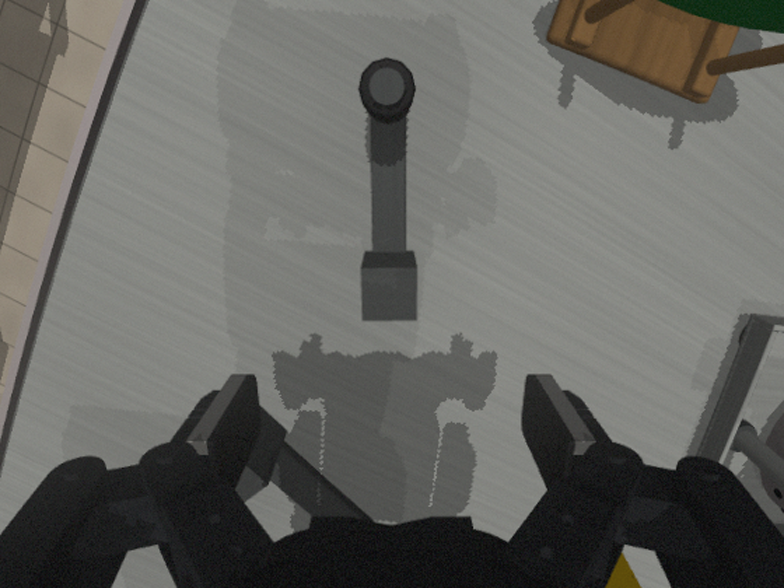

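Call:
{"op": "step_arm", "data": {"moves": "0 0 15 0; 0 0 25 0; 0 0 25 0; 0 0 25 0; 0 0 20 0; 0 -0.5 12 0; 0 0 0 0; 0 0 0 0"}}

```text
time: 4.5
tcp_pos: [510.8, 305.1, 18.9]
ee_rot: [0.969, 0.249, 0.001, -0.0]
contact_force: [1.0, -0.1, 0.7]
gripper_width: 85.5
grip_force: 0.0
```

Call:
{"op": "step_arm", "data": {"moves": "0 0 0 0; 0 0 0 0; 0 0 0 0; 0 0 0 0; 0 0 0 0; 0 0 0 0", "gripper": 1, "grip_force": 60}}

```text
time: 5.25
tcp_pos: [510.6, 305.0, 18.8]
ee_rot: [0.969, 0.249, 0.0, -0.0]
contact_force: [-0.4, -0.6, 5.5]
gripper_width: 29.1
grip_force: 60.1
```

Call:
{"op": "step_arm", "data": {"moves": "0 0 -10 0; 0 0 -25 0; 0 0 -40 0; 0 0 -45 0; -6 16 -45 0; -12 32 -40 0; -17 46 -35 0; -17 46 -20 0; -17 46 -2 0; -17 46 0 0"}}

```text
time: 6.5
tcp_pos: [546.5, 58.6, 280.7]
ee_rot: [0.969, 0.249, 0.0, 0.0]
contact_force: [0.9, -0.5, -3.3]
gripper_width: 29.2
grip_force: 59.5
```

Call:
{"op": "step_arm", "data": {"moves": "-15 40 0 0; -12 32 0 0; -7 18 0 0; 0 0 0 0.15; 0 0 0 0.155; 0 0 0 0; 0 0 0 0"}}

```text
time: 7.38
tcp_pos: [560.2, -34.6, 280.3]
ee_rot: [0.995, 0.1, -0.0, -0.0]
contact_force: [-0.7, 0.5, -2.8]
gripper_width: 29.2
grip_force: 59.6
```

```bash
python3 - <<'E'
from h import *
go((559.5,-35.3,266),np.radians(11.3))
d=shot('wrist','w3');b=shot('scene','s3')
A=d['img'][:,:,::-1];B=b['img'][:,:,::-1]
x=cv2.resize(A,None,fx=.95,fy=.95)
y=cv2.resize(B[120:250,190:300],None,fx=2.4,fy=2.4,interpolation=cv2.INTER_CUBIC)
o=np.zeros((399,800,3),np.uint8);o[:399,:532]=x;o[:312,534:798]=y
cv2.imwrite('pics/c3.png',o)
E
```

```text
tcp [560.2 -34.6 280.3] yaw 0.2013 tool d [-0.8  0.5 14.3] norm 14.0 roll 0.0041 j6 1.171 F [-0.7  0.5 -2.8] t 7.375
```

View pics/c3.png

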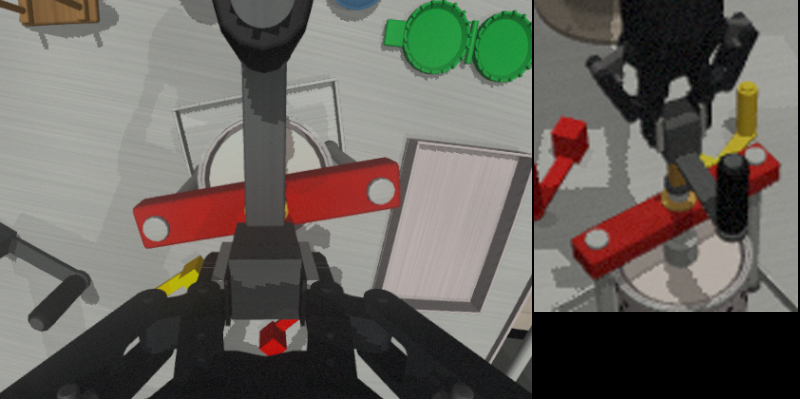

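Call:
{"op": "step_arm", "data": {"moves": "-0.5 0.5 4 0; 0 0 4 0; 0 0 4 0; 0 0 3 0; 0 0 0 0"}}

```text
time: 8.1
tcp_pos: [559.8, -35.7, 265.0]
ee_rot: [0.995, 0.099, -0.0, -0.0]
contact_force: [-0.4, 0.2, -2.2]
gripper_width: 29.3
grip_force: 59.6
```

Call:
{"op": "step_arm", "data": {"moves": "0 0 2 0; 0 0 2 0; 0 0 0 0"}}

```text
time: 8.48
tcp_pos: [559.9, -35.6, 261.1]
ee_rot: [0.995, 0.099, -0.0, 0.0]
contact_force: [-0.7, -0.7, -2.0]
gripper_width: 29.4
grip_force: 59.6
```

Call:
{"op": "step_arm", "data": {"moves": "0 0 2 0; 0 0 2 0; 0 0 0 0"}}

```text
time: 8.85
tcp_pos: [559.9, -35.6, 257.1]
ee_rot: [0.995, 0.099, -0.0, -0.0]
contact_force: [0.5, 0.7, -1.8]
gripper_width: 29.3
grip_force: 59.6
```

Call:
{"op": "step_arm", "data": {"moves": "0 0 3 0; 0 0 3 0; 0 0 3 0; 0 0 0 0"}}

```text
time: 9.35
tcp_pos: [559.8, -35.6, 247.9]
ee_rot: [0.995, 0.099, -0.0, -0.0]
contact_force: [0.4, -0.4, -1.7]
gripper_width: 29.2
grip_force: 59.6
```

Call:
{"op": "step_arm", "data": {"moves": "0 0 2 0; 0 0 2 0; 0 0 2 0; 0 0 0 0"}}

```text
time: 9.85
tcp_pos: [560.0, -35.7, 242.9]
ee_rot: [0.995, 0.099, 0.0, 0.0]
contact_force: [-2.9, 0.5, 2.5]
gripper_width: 29.2
grip_force: 60.2
```

Call:
{"op": "step_arm", "data": {"moves": "0 0 1 0; 0 0 1 0; 0 0 0 0"}}

```text
time: 10.22
tcp_pos: [560.1, -35.7, 242.8]
ee_rot: [0.995, 0.099, 0.001, 0.001]
contact_force: [-4.9, 1.0, 13.8]
gripper_width: 29.0
grip_force: 61.7
```

Call:
{"op": "step_arm", "data": {"moves": "0 0 -1.8 0; 0 0 0 0.05; 0 0 0 -0.1; 0 0 0 0.05; 0 0 0 0"}}

```text
time: 10.85
tcp_pos: [560.6, -35.7, 242.9]
ee_rot: [0.995, 0.099, 0.001, 0.0]
contact_force: [-0.4, 0.4, 5.7]
gripper_width: 29.0
grip_force: 60.5
```

Call:
{"op": "step_arm", "data": {"moves": "0 0 0 0; 0 0 0 0; 0 0 0 0; 0 0 0 0", "gripper": 0.45}}

```text
time: 11.35
tcp_pos: [559.9, -35.7, 241.9]
ee_rot: [0.995, 0.099, -0.0, -0.0]
contact_force: [-0.1, 0.3, -0.4]
gripper_width: 46.7
grip_force: 0.0
```

```bash
python3 - <<'E'
from h import *
s=manip.get_state();print(s['gripper_width'],s['tcp_pos'])
b=shot('scene','s4');a=shot('top','t4');
B=b['img'][:,:,::-1];A=a['img'][:,:,::-1]
y=cv2.resize(B[150:240,210:290],None,fx=6,fy=6,interpolation=cv2.INTER_CUBIC)
cv2.imwrite('pics/c4.png',y)
for z in (220,224,228): print(z,proj(b,(559.8,-35.5,z)),proj(b,(559.8,-35.5,z+40)))
E
```

```text
46.73512104776482 [559.93964121 -35.65846942 241.89437976]
220 [248.682212   194.97205712] [248.1216786  181.17888119]
224 [248.62783114 193.6334199 ] [248.0635105  179.74814533]
228 [248.57308857 192.28598213] [248.0049419  178.30767618]
```

View pics/c4.png

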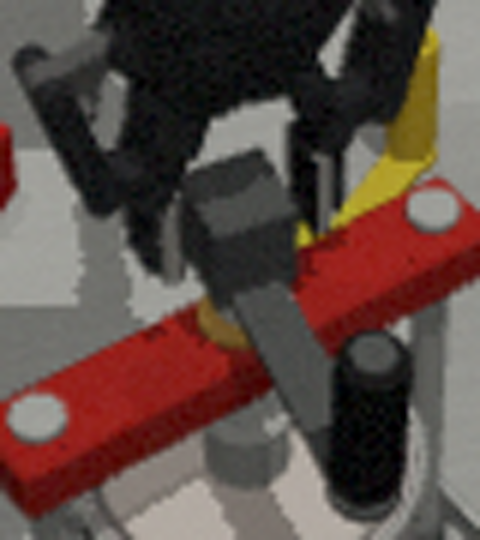

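Call:
{"op": "step_arm", "data": {"moves": "0 0 -15 0; 0 0 -20 0; 0 0 -8 0; 0 0 0 0"}}

```text
time: 11.95
tcp_pos: [560.2, -35.7, 285.9]
ee_rot: [0.995, 0.099, 0.001, 0.0]
contact_force: [-0.0, -0.1, 0.3]
gripper_width: 46.8
grip_force: 0.0
```

Call:
{"op": "step_arm", "data": {"moves": "0 0 0 0; 0 0 0 0; 0 0 0 0; 0 0 0 0", "gripper": 1}}

```text
time: 12.45
tcp_pos: [559.9, -35.7, 284.9]
ee_rot: [0.995, 0.099, -0.0, -0.0]
contact_force: [0.5, -0.8, -0.1]
gripper_width: 0.1
grip_force: 0.0
```

Call:
{"op": "step_arm", "data": {"moves": "0 0 4 0; 0 0 4 0; 0 0 4 0; 0 0 2 0; 0 0 0 0"}}

```text
time: 13.08
tcp_pos: [559.8, -35.9, 273.8]
ee_rot: [0.995, 0.099, 0.001, 0.001]
contact_force: [-5.8, -0.3, 17.0]
gripper_width: -0.2
grip_force: 7.6
```

Call:
{"op": "step_arm", "data": {"moves": "0 0 -15 0; 0 0 -25 0; 15 0 -12 0; 30 0 0 0; 35 0 0 0; 20 0 0 0; 0 0 12 0; 0 0 22 0; 0 0 22 0; 0 0 10 0", "gripper": 0.3}}

```text
time: 14.32
tcp_pos: [656.7, -16.1, 255.3]
ee_rot: [0.995, 0.099, -0.001, -0.0]
contact_force: [0.4, -0.3, 0.5]
gripper_width: 59.8
grip_force: 0.0
```

Call:
{"op": "step_arm", "data": {"moves": "0 0 0 0; 0 0 0 0"}}

```text
time: 14.58
tcp_pos: [658.2, -16.1, 258.2]
ee_rot: [0.995, 0.099, 0.001, 0.0]
contact_force: [0.7, -0.3, 0.2]
gripper_width: 59.5
grip_force: 0.0
```

Call:
{"op": "step_arm", "data": {"moves": "0 0 0 0; 0 0 0 0; 0 0 0 0; 0 0 0 0; -0.9 -13 -0.2 0; -2.5 -12.9 -0.2 0; -10 -24.1 -0.4 0", "gripper": 1, "grip_force": 45}}

```text
time: 15.45
tcp_pos: [635.6, 30.9, 258.6]
ee_rot: [0.995, 0.099, 0.001, 0.001]
contact_force: [-0.3, -3.3, 4.8]
gripper_width: 22.7
grip_force: 44.8
```

Call:
{"op": "step_arm", "data": {"moves": "-15.9 -20.7 -0.4 0; -20.7 -15.9 -0.4 0; -24.1 -10 -0.4 0; -25.9 -3.4 -0.4 0"}}

```text
time: 15.95
tcp_pos: [542.0, 64.5, 263.6]
ee_rot: [0.995, 0.1, 0.006, 0.0]
contact_force: [3.7, 4.0, 18.0]
gripper_width: 23.1
grip_force: 60.1
```

Call:
{"op": "step_arm", "data": {"moves": "0 0 0 0; 0 0 0 0"}}

```text
time: 16.2
tcp_pos: [541.8, 64.4, 263.9]
ee_rot: [0.995, 0.1, 0.005, 0.0]
contact_force: [0.7, 5.6, 20.5]
gripper_width: 22.8
grip_force: 58.4
```

```bash
python3 - <<'E'
from h import *
b=shot('scene','s5');w=shot('wrist','w5')
B=b['img'][:,:,::-1]
y=cv2.resize(B[140:240,200:300],None,fx=5,fy=5,interpolation=cv2.INTER_CUBIC)
W=w['img'][:,:,::-1]
o=np.zeros((500,800,3),np.uint8);o[:,:500]=y;o[:225,500:]=cv2.resize(W,(300,225),interpolation=cv2.INTER_AREA)
o[225:500,500:]=cv2.resize(ld('s4')['img'][140:240,200:300,::-1],(300,275))
cv2.imwrite('pics/c5.png',o)
E
```

```text
(no output)
```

View pics/c5.png

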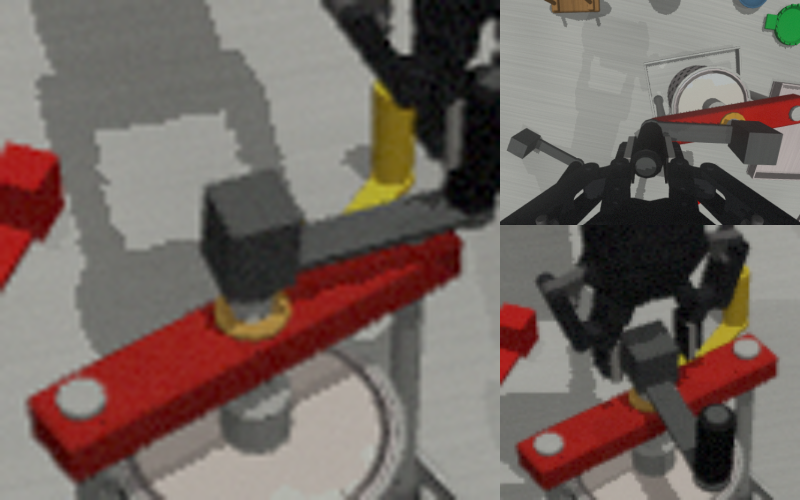

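The crank sagged within its socket play when released, and it levelled as soon as torque came on. I'll raise the commanded height to match.

Call:
{"op": "step_arm", "data": {"moves": "0 0 -1.5 0; 0 0 -1.5 0; 0 0 0 0"}}

```text
time: 16.68
tcp_pos: [541.6, 64.1, 265.4]
ee_rot: [0.995, 0.1, 0.004, 0.0]
contact_force: [2.0, 3.5, 12.6]
gripper_width: 23.1
grip_force: 52.9
```

Call:
{"op": "step_arm", "data": {"moves": "-25.9 3.4 -0.8 0; -24.1 10 -0.8 0; -20.7 15.9 -0.7 0; -15.9 20.7 -0.4 0; -10 24.1 -0.4 0; -3.4 25.9 -0.4 0"}}

```text
time: 17.42
tcp_pos: [456.4, -53.6, 266.6]
ee_rot: [0.995, 0.1, -0.005, -0.002]
contact_force: [-16.9, 0.2, 15.6]
gripper_width: 22.7
grip_force: 45.3
```

Call:
{"op": "step_arm", "data": {"moves": "0 0 0 0; 0 0 0 0"}}

```text
time: 17.68
tcp_pos: [457.0, -55.1, 266.6]
ee_rot: [0.995, 0.099, -0.005, 0.0]
contact_force: [-21.8, -4.7, 16.3]
gripper_width: 23.2
grip_force: 45.4
```

The tilted grip is forcing the tilt: the sleeve was gripped while the crank drooped. I'll release, turn the gripper 90° so the flat pads square the handle up, and regrip.

Call:
{"op": "step_arm", "data": {"moves": "0 0 0 0; 0 0 0 0; 0 0 0 0; 0 0 0 -0.18; 0 0 0 -0.18; 0 0 0 -0.18; 0 0 0 -0.18; 0 0 0 -0.18; 0 0 0 -0.18; 0 0 0 -0.18", "gripper": 0.3}}

```text
time: 18.92
tcp_pos: [462.0, -55.0, 265.7]
ee_rot: [0.744, 0.668, -0.0, -0.0]
contact_force: [0.1, -0.9, 0.5]
gripper_width: 59.5
grip_force: 0.0
```

Call:
{"op": "step_arm", "data": {"moves": "0 0 0 -0.18; 0 0 0 -0.13; 0 0 0 0"}}

```text
time: 19.3
tcp_pos: [461.9, -55.1, 265.7]
ee_rot: [0.635, 0.773, -0.0, -0.0]
contact_force: [-0.4, 0.2, -0.8]
gripper_width: 59.7
grip_force: 0.0
```

```bash
python3 - <<'E'
from h import *
go((461.8,-55.3,262),np.radians(101.3))
b=shot('scene','s6');w=shot('wrist','w6')
B=b['img'][:,:,::-1]
y=cv2.resize(B[120:240,200:320],None,fx=4,fy=4,interpolation=cv2.INTER_CUBIC)
W=w['img'][:,:,::-1]
o=np.zeros((480,800,3),np.uint8);o[:,:480]=y;o[:240,480:]=cv2.resize(W,(320,240),interpolation=cv2.INTER_AREA)
o[240:,480:]=cv2.resize(W[180:390,140:420],(320,240))
cv2.imwrite('pics/c6.png',o)
E
```

```text
tcp [461.9 -55.1 265.7] yaw 1.7668 tool d [-0.2 -0.2  3.7] norm 4.0 roll -0.0012 j6 -0.48 F [-0.4  0.2 -0.8] t 19.3
```

View pics/c6.png

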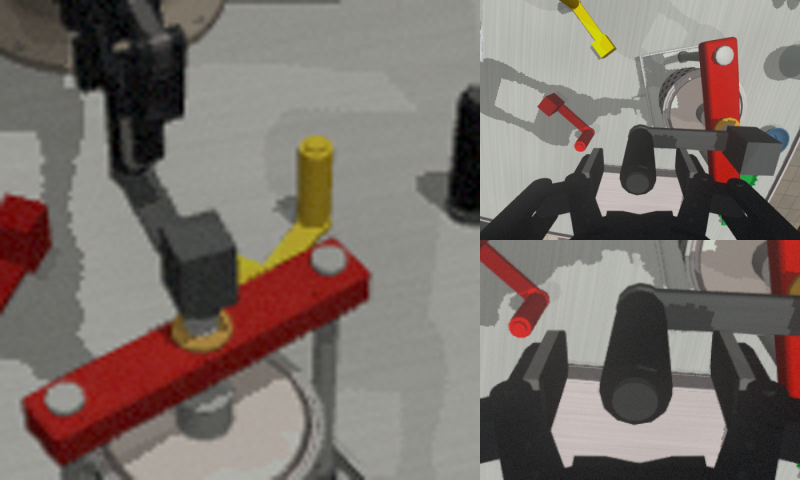

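Call:
{"op": "step_arm", "data": {"moves": "0 0 0 0; 0 0 0 0; 0 0 0 0; 0 0 0 0", "gripper": 1, "grip_force": 35}}

```text
time: 19.9
tcp_pos: [462.0, -55.3, 266.4]
ee_rot: [0.634, 0.773, 0.0, 0.0]
contact_force: [-2.1, 0.4, 3.9]
gripper_width: 23.4
grip_force: 33.8
```

Call:
{"op": "step_arm", "data": {"moves": "-13 0.9 -0.2 0; -12.9 2.5 -0.2 0; -24.1 10 -0.4 0; -20.7 15.9 -0.4 0"}}

```text
time: 20.4
tcp_pos: [502.9, -121.7, 268.0]
ee_rot: [0.634, 0.773, -0.003, -0.0]
contact_force: [-8.0, -5.2, 8.7]
gripper_width: 23.0
grip_force: 33.7
```

Call:
{"op": "step_arm", "data": {"moves": "-15.9 20.7 -0.8 0; -10 24.1 -0.8 0; -3.4 25.9 -0.4 0; 3.4 25.9 -0.4 0; 10 24.1 -0.4 0; 15.9 20.7 -0.4 0"}}

```text
time: 21.15
tcp_pos: [645.8, -94.4, 271.7]
ee_rot: [0.635, 0.772, 0.0, 0.004]
contact_force: [3.1, -5.1, 5.6]
gripper_width: 23.1
grip_force: 34.2
```

Call:
{"op": "step_arm", "data": {"moves": "20.7 15.9 -0.4 0; 24.1 10 -0.4 0; 25.9 3.4 -0.4 0; 25.9 -3.4 -0.4 0; 24.1 -10 -0.4 0; 20.7 -15.9 -0.4 0; 15.9 -20.7 -0.4 0; 10 -24.1 -0.4 0; 3.4 -25.9 -0.4 0"}}

```text
time: 22.28
tcp_pos: [541.0, 59.5, 273.8]
ee_rot: [0.634, 0.773, -0.001, 0.003]
contact_force: [6.3, -15.1, -0.8]
gripper_width: 22.9
grip_force: 34.3
```

```bash
python3 - <<'E'
from h import *
s=manip.get_state();r=s['tcp_pos'][:2]-[559.9,-35.7];print(s['tcp_pos'],np.linalg.norm(r),np.degrees(np.arctan2(r[1],r[0])),s['contact_force'],s['torque'])
E
```

```text
[540.96220533  59.488662   273.81478911] 97.05421907376368 101.25208011090201 [  6.30945176 -15.13099821  -0.79867734] [-2.69423306e+00 -1.09540638e+00  3.24804987e-04]
```

Call:
{"op": "step_arm", "data": {"moves": "-5 -25.9 -0.4 0; -11 -24.1 -0.4 0; -15.9 -20.7 -0.4 0; -20.7 -15.9 -0.4 0; -24.1 -10 -0.4 0; -25.9 -3.4 -0.4 0"}}

```text
time: 23.02
tcp_pos: [462.8, -58.2, 277.2]
ee_rot: [0.634, 0.773, 0.001, 0.001]
contact_force: [4.2, 2.9, 5.0]
gripper_width: 23.0
grip_force: 35.7
```

Call:
{"op": "step_arm", "data": {"moves": "-25.9 3.4 -0.4 0; -24.1 10 -0.4 0; -20.7 15.9 -0.4 0; -15.9 20.7 -0.4 0; -10 24.1 -0.4 0; -3.4 25.9 -0.4 0"}}

```text
time: 23.78
tcp_pos: [580.7, -138.8, 279.4]
ee_rot: [0.635, 0.773, -0.001, 0.001]
contact_force: [-2.7, -2.5, 5.4]
gripper_width: 23.2
grip_force: 35.4
```

```bash
python3 - <<'E'
from h import *
s=manip.get_state();r=s['tcp_pos'][:2]-[559.9,-35.7];print(s['tcp_pos'],np.linalg.norm(r),np.degrees(np.arctan2(r[1],r[0])),s['contact_force'],s['torque'])
E
```

```text
[ 580.69431042 -138.82260891  279.35463293] 105.198269066365 -78.59938864143506 [-2.73583245 -2.45423077  5.40662136] [0.00804044 0.57343129 0.00610322]
```

Call:
{"op": "step_arm", "data": {"moves": "3.4 25.9 -0.4 0; 10 24.1 -0.4 0; 15.9 20.7 -0.4 0; 20.7 15.9 -0.4 0; 24.1 10 -0.4 0; 25.9 3.4 -0.4 0; 25.9 -3.4 -0.4 0; 24.1 -10 -0.4 0; 20.7 -15.9 -0.4 0; 0 0 0 0"}}

```text
time: 25.02
tcp_pos: [615.3, 45.1, 283.0]
ee_rot: [0.634, 0.774, -0.0, 0.0]
contact_force: [-0.9, -0.8, 4.3]
gripper_width: 22.9
grip_force: 35.8
```

```bash
python3 - <<'E'
from h import *
s=manip.get_state();c=np.array([559.9,-37.5]);r=s['tcp_pos'][:2]-c;print(s['tcp_pos'],np.linalg.norm(r),np.degrees(np.arctan2(r[1],r[0])),s['contact_force'],s['torque'])
b=shot('scene','s7');B=b['img'][:,:,::-1];S=ld('scene0')['img'][:,:,::-1]
f=lambda I:cv2.resize(I[150:280,190:310],(400,433),interpolation=cv2.INTER_CUBIC)
cv2.imwrite('pics/c7.png',np.hstack([f(S),f(B)]))
# expected positions at rim height / plate
for z in (119,125,132): print(z,proj(b,(559.8,-36,z)))
E
```

```text
[615.31178052  45.09141625 282.95551014] 99.45756611622777 56.141765932905216 [-0.87391301 -0.78799631  4.29511391] [-0.45720961  0.43352474  0.01320809]
119 [249.72533845 226.14074306]
125 [249.65474122 224.42469627]
132 [249.57155458 222.40284606]
```

View pics/c7.png

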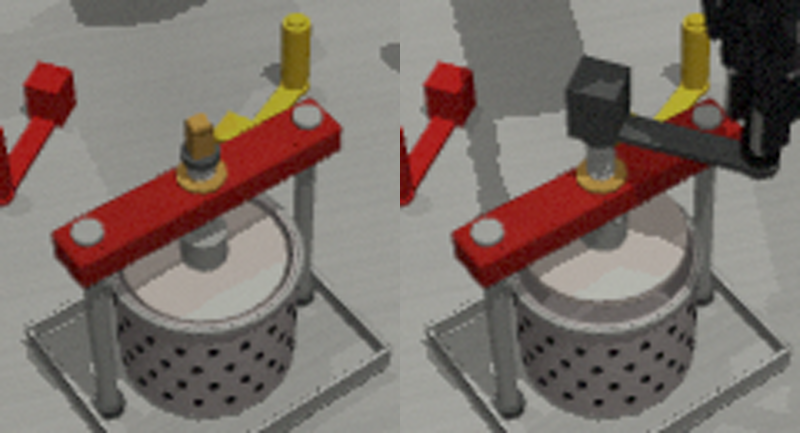

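Call:
{"op": "step_arm", "data": {"moves": "0 0 0 0; 0 0 0 0; 0 0 0 0; 0 0 -15 0; 0 0 -25 0; 0 0 -18 0; 0 0 0 0.17; 0 0 0 0.17; 0 0 0 0.17; 0 0 0 0.17", "gripper": 0.3}}

```text
time: 26.32
tcp_pos: [616.2, 44.9, 341.6]
ee_rot: [0.857, 0.515, 0.001, 0.0]
contact_force: [-0.6, -0.4, -0.5]
gripper_width: 59.6
grip_force: 0.0
```

Call:
{"op": "step_arm", "data": {"moves": "0 0 0 0.11; -20 0 0 0; -40 -0.5 0 0; -38 -0.5 0 0; 0 0 0 0; 0 0 0 0"}}

```text
time: 27.08
tcp_pos: [560.8, -35.6, 341.3]
ee_rot: [0.883, 0.47, 0.001, 0.0]
contact_force: [0.5, 0.2, 0.2]
gripper_width: 59.8
grip_force: 0.0
```

```bash
python3 - <<'E'
from h import *
go((559.9,-36,264),np.radians(56.1))
w=shot('wrist','w8');t=shot('top','t8');s=shot('scene','s8')
# detect crank heading in top view: dark pixels between boss and handle predicted
for nm,X in [('boss',(559.9,-36,285)),('handle',(615.7,47,320))]: print(nm,proj(w,X),proj(t,X),proj(s,X))
g=w['img'].astype(int)
m=((g.max(2)<75)&(g.max(2)-g.min(2)<15)).astype(np.uint8)
for v in range(20,240,20): 
    xs=np.where(m[v,150:420])[0]+150
    print(v,(xs.min(),xs.max(),len(xs)) if len(xs) else None)
E
```

```text
tcp [560.8 -35.6 341.3] yaw 0.9775 tool d [-0.9 -0.6 77.3] norm 77.0 roll -0.0016 j6 0.393 F [0.5 0.2 0.2] t 27.075
boss [278.33356645 233.1031209 ] [317.02520178 196.12970952] [247.51104035 172.15352036]
handle [277.92209692  52.90591115] [280.58390798 168.19233419] [297.83540399 171.28606507]
20 None
40 (np.int64(251), np.int64(299), 20)
60 (np.int64(252), np.int64(299), 29)
80 (np.int64(245), np.int64(291), 31)
100 (np.int64(232), np.int64(291), 17)
120 (np.int64(220), np.int64(291), 5)
140 (np.int64(240), np.int64(319), 5)
160 (np.int64(263), np.int64(329), 5)
180 (np.int64(264), np.int64(347), 8)
200 (np.int64(257), np.int64(299), 43)
220 (np.int64(256), np.int64(296), 31)
```

Call:
{"op": "step_arm", "data": {"moves": "0 -0.5 10 0; 0 0 20 0; 0 0 20 0; 0 0 17 0; 0 0 9 0; 0 0 0 0; 0 0 0 0"}}

```text
time: 28.1
tcp_pos: [560.3, -35.5, 265.0]
ee_rot: [0.883, 0.47, 0.0, 0.0]
contact_force: [1.0, 0.5, 0.0]
gripper_width: 59.9
grip_force: 0.0
```

Call:
{"op": "step_arm", "data": {"moves": "0 0 0 0; 0 0 0 0; 0 0 0 0; 0 0 0 0", "gripper": 1, "grip_force": 50}}

```text
time: 28.6
tcp_pos: [560.3, -35.7, 265.0]
ee_rot: [0.883, 0.47, 0.001, 0.001]
contact_force: [0.4, -1.0, 4.6]
gripper_width: 29.1
grip_force: 49.8
```

Call:
{"op": "step_arm", "data": {"moves": "0 0 -2 0; 0 0 -4 0; 0 0 -4 0; 0 0 0 0"}}

```text
time: 29.1
tcp_pos: [560.2, -35.6, 273.9]
ee_rot: [0.883, 0.47, -0.0, -0.0]
contact_force: [3.7, -1.0, -4.4]
gripper_width: 29.0
grip_force: 50.5
```

Lifting freely.

Call:
{"op": "step_arm", "data": {"moves": "0 0 -5 0; 0 0 -6 0; 0 0 -8 0; 0 0 -12 0; 0 0 -15 0; 0 0 -10 0; 0 0 0 0"}}

```text
time: 29.98
tcp_pos: [560.3, -35.6, 331.6]
ee_rot: [0.883, 0.47, 0.001, 0.001]
contact_force: [0.2, 0.5, -3.2]
gripper_width: 29.3
grip_force: 51.0
```

```bash
python3 - <<'E'
from h import *
a=ld('top0')
# refine pan corners via edges: quick rect fit on bright pinkish interior
I=a['img'].astype(int); m=((I[:,:,0]-I[:,:,1]>3)&(I.min(2)>110)).astype(np.uint8)
m[:, :360]=0;m[:,460:]=0;m[:180]=0;m[295:]=0
m=cv2.morphologyEx(m,cv2.MORPH_OPEN,np.ones((5,5)))
c=max(cv2.findContours(m,0,2)[0],key=cv2.contourArea);r=cv2.minAreaRect(c);print(r)
P=[at(a,*p,4) for p in cv2.boxPoints(r)]
for i in range(4): e=P[(i+1)%4]-P[i];print(P[i].round(1),np.linalg.norm(e).round(1),np.degrees(np.arctan2(e[1],e[0])).round(1))
print(np.mean(P,0))
yaw=np.radians(5.6);c=np.array([503,-308.])
o=c-48*np.array([np.cos(yaw),np.sin(yaw)]);print(o)
go((*o,90),yaw)
E
```

```text
((412.82080078125, 236.6529998779297), (86.75980377197266, 49.95635986328125), 81.11934661865234)
[ 615.1 -238.7    4. ] 143.1 -80.8
[ 638.1 -379.9    4. ] 244.9 -174.0
[ 394.6 -405.5    4. ] 138.8 99.2
[ 372.3 -268.5    4. ] 244.6 7.0
[ 505.02827633 -323.15557262    4.        ]
[ 455.2290848  -312.68397919]
tcp [560.3 -35.6 331.6] yaw 0.9778 tool d [-288.7   67.3  241.5] norm 382.0 roll 0.8801 j6 0.393 F [ 0.2  0.5 -3.2] t 29.975
```

Call:
{"op": "step_arm", "data": {"moves": "0 0 0 0.176; 0 0 0 0.176; 0 0 0 0.176; 0 0 0 0.176; 0 0 0 0.176; -6 13 0 0; -16 32 0 0; -20 40 10 0; -20 40 30 0; -20 40 40 0"}}

```text
time: 31.22
tcp_pos: [493.7, -209.9, 250.2]
ee_rot: [0.999, 0.051, 0.001, 0.001]
contact_force: [1.2, -0.1, -2.4]
gripper_width: 29.3
grip_force: 51.0
```

Call:
{"op": "step_arm", "data": {"moves": "-20 40 45 0; -18 38 45 0; -11 22 40 0; 0 0 20 0; 0 0 10 0; 0 0 0 0; 0 0 0 0"}}

```text
time: 32.1
tcp_pos: [456.3, -311.7, 92.2]
ee_rot: [0.999, 0.05, 0.001, 0.001]
contact_force: [-0.2, -0.9, -2.2]
gripper_width: 29.5
grip_force: 50.9
```

```bash
python3 - <<'E'
from h import *
go((455.7,-312.7,30),np.radians(5.6))
w=shot('wrist','w9')
# predicted pan corners in the wrist view vs edges
yaw=np.radians(5.6);c=np.array([504,-308.])
u=np.array([np.cos(yaw),np.sin(yaw)]);n=np.array([-u[1],u[0]])
for sx,sy in [(1,1),(1,-1),(0,1),(0,-1)]: print(sx,sy,proj(w,(*(c+sx*123*u+sy*83*n),32)).round(0))
g=cv2.cvtColor(w['img'],cv2.COLOR_RGB2GRAY)
for v in (60,150): print(v,g[v,::8])
print(g[::8,200])
E
```

```text
tcp [ 456.3 -311.7   92.2] yaw 0.0992 tool d [-0.8  0.8 62.2] norm 62.0 roll 0.0015 j6 0.734 F [-0.2 -0.9 -2.2] t 32.1
1 1 [122. -77.]
1 -1 [439. -76.]
0 1 [142. 155.]
0 -1 [417. 156.]
60 [103 104  76  55  59  94 103 152 153 152 153 142 143 145 146 147 147 145
  70  54  94 168 168 174 174 172 172 172 171 174 175 169  19  29  25  27
  27  32 126 172 172 173 171 171 171 162 168 168 171 168 167 153  78  72
  74 154 154 153 149 150 155 157 154 154 154 153 155 158 158 157]
150 [ 98 144 143 143 145 144 144 144 154 152 153 153 154 154 153 154 152 153
 156 127  70  95 157 161 160 160 156 155 161 158 154 157 105  82  85  82
  84  83 116 167 166 164 160 163 162 163 162 162 161 163 147  78  79 120
 154 150 155 148 151 151 157 156 154 156 157 158 156 155  71  80]
[174 175 174 174 170 169 171 169 169 172 170 169 166 167 164 160 162 159
 158 157 156 158 159 158 158 156 156 165 165 161 164 161 160 160 159 158
 159 147  40  34  33  29  29  31  36  33  23  20  30  27  13  21  31]
```

Call:
{"op": "step_arm", "data": {"moves": "0 0 12 0; 0 0 18 0; 0 0 12 0; 0 0 6 0; 0 0 4 0; 0 0 2 0; 0 0 0 0", "grip_force": 35}}

```text
time: 33.02
tcp_pos: [455.8, -311.6, 37.2]
ee_rot: [0.999, 0.049, 0.0, 0.0]
contact_force: [-0.1, -0.6, -1.6]
gripper_width: 29.2
grip_force: 51.0
```

Call:
{"op": "step_arm", "data": {"moves": "0 0 1.5 0; 0 0 1.5 0; 0 0 1.5 0; 0 0 1.5 0; 0 0 0 0"}}

```text
time: 33.65
tcp_pos: [455.6, -311.4, 30.9]
ee_rot: [0.999, 0.049, -0.0, -0.0]
contact_force: [-0.9, -0.0, -2.4]
gripper_width: 29.5
grip_force: 51.0
```

Call:
{"op": "step_arm", "data": {"moves": "0 0 1 0; 0 0 1 0; 0 0 1 0; 0 0 1 0; 0 0 0 0"}}

```text
time: 34.28
tcp_pos: [455.7, -311.4, 27.0]
ee_rot: [0.999, 0.049, -0.0, -0.0]
contact_force: [-0.6, 0.3, -3.4]
gripper_width: 29.0
grip_force: 51.0
```

Call:
{"op": "step_arm", "data": {"moves": "0 0 1 0; 0 0 1 0; 0 0 0 0"}}

```text
time: 34.65
tcp_pos: [455.7, -311.6, 25.4]
ee_rot: [0.999, 0.049, 0.0, 0.0]
contact_force: [-2.1, 0.3, 1.4]
gripper_width: 29.3
grip_force: 51.7
```

Call:
{"op": "step_arm", "data": {"moves": "0 0 1 0; 0 0 0.5 0; 0 0 0 0"}}

```text
time: 35.02
tcp_pos: [455.6, -311.5, 23.8]
ee_rot: [0.999, 0.049, -0.0, 0.0]
contact_force: [-3.9, 0.4, 5.7]
gripper_width: 29.1
grip_force: 52.0
```

Call:
{"op": "step_arm", "data": {"moves": "0 0 0.7 0; 0 0 0.7 0; 0 0 0 0"}}

```text
time: 35.4
tcp_pos: [455.6, -311.5, 23.7]
ee_rot: [0.999, 0.049, 0.0, 0.0]
contact_force: [-8.0, 3.5, 17.7]
gripper_width: 29.3
grip_force: 53.5
```

Call:
{"op": "step_arm", "data": {"moves": "0 0 -1.4 0; 0 0 0 0; 0 0 0 0"}}

```text
time: 35.78
tcp_pos: [455.8, -311.5, 23.8]
ee_rot: [0.999, 0.049, 0.0, 0.0]
contact_force: [-3.0, 1.9, 6.2]
gripper_width: 29.1
grip_force: 52.1
```

Call:
{"op": "step_arm", "data": {"moves": "0 0 0 0; 0 0 0 0; 0 0 0 0; 0 0 0 0; 0 0 -10 0; 0 0 -25 0; 0 0 -40 0; 0 0 -50 0; 0 0 -50 0; 0 0 0 0", "gripper": 0.3}}

```text
time: 37.02
tcp_pos: [457.4, -312.9, 203.7]
ee_rot: [0.999, 0.049, 0.003, 0.004]
contact_force: [0.5, -0.6, -1.0]
gripper_width: 59.4
grip_force: 0.0
```

```bash
python3 - <<'E'
from h import *
w=shot('wrist','w10');t=shot('top','t10');s=manip.get_state();print(s['tcp_pos'],s['contact_force'],s['gripper_width'],s['time'])
o=np.array([455.6,-311.5]);u=np.array([.995,.098])
print('pred boss',proj(w,(*o,44)),'handle top',proj(w,(*(o+100*u),79.5)))
g=w['img'].astype(int);m=((g.max(2)<90)&(g.max(2)-g.min(2)<15)).astype(np.uint8)
for v in range(10,330,20):
    xs=np.where(m[v,180:380])[0]+180;print(v,(xs.min(),xs.max(),len(xs)) if len(xs) else None)
# plate vs rim: change between scene0 and now far objects
a=ld('top0')['img'].astype(int);d=np.abs(t['img'].astype(int)-a).max(2)
for n,(x0,x1,y0,y1) in dict(rack=(178,232,112,182),jar=(254,284,120,158),mould=(346,425,132,168),dish=(318,344,126,152),pan=(372,448,186,286),red=(328,364,280,326),yel=(256,296,274,316)).items(): print(n,(d[y0:y1,x0:x1]>40).mean().round(3))
E
```

```text
[ 455.65525847 -311.3988307   199.2717965 ] [-0.53572534 -0.14773761 -0.78087014] 59.69642665714958 37.125
pred boss [275.67059056 192.30338526] handle top [275.21214994  74.82389893]
10 (np.int64(186), np.int64(377), 16)
30 (np.int64(188), np.int64(375), 14)
50 (np.int64(189), np.int64(375), 15)
70 (np.int64(190), np.int64(373), 43)
90 (np.int64(192), np.int64(372), 34)
110 (np.int64(193), np.int64(371), 34)
130 (np.int64(194), np.int64(369), 33)
150 (np.int64(196), np.int64(368), 32)
170 (np.int64(198), np.int64(367), 42)
190 (np.int64(200), np.int64(366), 44)
210 (np.int64(201), np.int64(364), 12)
230 (np.int64(203), np.int64(363), 13)
250 (np.int64(205), np.int64(362), 158)
270 (np.int64(186), np.int64(372), 61)
290 (np.int64(180), np.int64(379), 76)
310 (np.int64(180), np.int64(379), 68)
rack 0.0
jar 0.0
mould 0.0
dish 0.0
pan 0.3
red 0.228
yel 0.202
```

```bash
python3 - <<'E'
from h import *
s=shot('scene','s11')
def br(d):
    h=cv2.cvtColor(d['img'],cv2.COLOR_RGB2HSV)[150:200,235:265]; m=(h[:,:,0]>12)&(h[:,:,0]<23)&(h[:,:,1]>110)&(h[:,:,2]>90); r=np.where(m.sum(1)>=3)[0]; return r.min()+150
print(br(ld('scene0')),br(s),[proj(s,(559.8,-35.5,z))[1] for z in (248,269)])
print(manip.hand_in())
E
```

```text
185 177 [np.float64(185.41367320235975), np.float64(177.94602633120718)]
the job is handed in; nothing more can be done
None
```

The job is handed in: I fitted the crank, wound the plate up about 21 mm (at least 6 to 7 mm clear of the rim), and laid the crank in the parts pan with its handle up. I checked the lift by turn count and by the screw's rise in the camera. In the top view the rack, jar, mould and dish had not moved.

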